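# Fit the green filter cartridge into the microscope's gas coupler

## Robot

A 6-joint arm with a two-finger parallel gripper is mounted at the origin on the work surface. World frame = base frame: x ahead of the robot, y to its left, z up, the work surface at z = 0. Lengths are in m, angles in rad, forces in N, time in s.
With the tool pointing down it reaches from about 0.325 to 0.9 m from the base axis. Payload 6.1 kg.
Tool frame: the origin (TCP) lies midway between the tips of the shut fingers; the grasp point (between the pads) lies 19 mm behind it; x points along the fingers, y is the direction in which the jaws open and shut, and the axes are right-handed (so a half turn about x gives the same grasp; the last joint's range is limited). The gripper opens to 85 mm and grips with 20 to 120 N. Pads are 22 mm wide; open, the fingers measure 114 mm over their backs; the gripper's body (76 mm by 85 mm) begins 54 mm behind the grasp point. The pads swing forward as they close: fully open they stand 13 mm farther back than shut.
Start: joints at [1.11, 0.22, 1.526, -0, 1.395, -0.126], TCP at [0.205, 0.59, 0.205] pointing down, gripper open.
Joint ranges: [-2.98, 2.98], [-0.91, 2.08], [0.09, 2.57], [-1.24, 4.39], [0.2, 2.65], [-2.68, 2.68]. Speed limits (rad/s): [2.57, 2.57, 3.01, 3.14, 3.14, 3.14].

## Interface

Orientations are given as [roll, pitch, yaw] about the fixed x, y, z axes, in that order (R = Rz(yaw) Ry(pitch) Rx(roll)).
In Python, from plant import movep, move_l, set_joints, gripper_to, hold, inverse_kinematics, observe, get_image, get_calibration, Unreachable, job_done gives the robot as it stands. Calls block until the motion is done:
- movep(position, orientation): joint-space move of the TCP to a pose.
- move_l(position, feed=0.15, rotation=None, max_force=None): straight line of the TCP; rotation=None keeps the orientation; feed is the mean speed in m/s. With max_force (N) it stops when the force on the tool has changed by that much, and returns True; else False.
- set_joints(angles): joint-space move.
- gripper_to(opening, f_grip=None): finger opening in m; f_grip is the grip in N (None keeps the last); returns when the fingers have stopped.
- hold(seconds).
- inverse_kinematics(position, orientation): joint angles nearest the present ones, or None.
- observe(): the state.
- get_image(name): name is "side" or "top" or "wrist"; returns (picture, depth): 384x512x3 uint8, red, green, blue; 384x512 float32, m along the optical axis (not along the pixel's ray), 0 where there is no reading.
- get_calibration(name): a dict with "intrinsics" (3x3 intrinsics, pixels), "world_from_camera" (4x4, takes a point from camera to world coordinates). Camera axes: x right, y down, z forward; pixel columns grow to the right and rows downward; lengths in m; the calibration is good to about 2 mm. A picture is of the moment at which its call begins: read the wrist's pose just before it. get_calibration takes no time and is no camera call; for the wrist camera it gives the pose at the moment of the call.
A pose or a line that the arm cannot do raises Unreachable and nothing moves.
- job_done(): hands the job in, once; it reports no verdict.
The state is a dict: "time_s": time; "q": joint angles; "joint_velocities": joint speeds; "joint_torque": joint torques, N m; "eef_pos": TCP position; "tcp_rot": TCP orientation; "ft_force": force on the tool from outside, world axes, zero at the start; "torque": the same for the moment, N m; "opening": finger opening in m.
Only numpy, scipy, OpenCV 4.12 (cv2) and the standard library are available. Lean on these libraries where they do the work, as an engineer would, in place of code of your own. Each camera call takes 0.05 s, during which the arm holds its last target. There are 200 camera calls.

## Task

Pull the steel sleeve of the empty, green-collared gas coupler all the way down until it stays back, then take the green-banded filter cartridge from the rack and push it nose first into the coupler until it is fully home and the sleeve has sprung forward (up) again. Let go, and leave the yellow-banded cartridge standing in its place in the rack.

Things in the scene. Friction and masses are not known exactly. Their poses are not given: they have to be found in the camera images.
- coupler: Upright coupler, brass body 42 mm wide, on a fixed 100 x 100 x 30 mm block with a green disc collar. Origin: centre of the block's underside, z up along the axis. Flat rim 100 mm above it; the mouth funnels from 37 mm to a 25 mm bore over 12 mm. The steel sleeve round it is 52 mm wide, 40 mm tall, at 58 to 98 mm when forward (58 mm flange on its lowest 6 mm). A blue-collared one behind is in use.
- sleeve (a joint): Sleeve travel in m: 0 forward (up), 0.012 back (down, red band shows). It is over-centre: grip it by its sides, push down with about 11 N; past mid travel it stays back by itself. Forward, pawls in the bore stop a plug 20 mm short of home. Back, a plug meets a trip pin 10 mm short; press on with some 11 N and the sleeve springs forward about 5 mm before home; the rest is free.
- filter_green: Loose 140 g cartridge, green band and cap, nose down in a fixed grey 3-place rack (65 x 235 mm, 50 tall, places 80 mm apart). Origin: centre of the shoulder's underside, which rests on the rack, or on the coupler's rim when home. z up; x across the rack, y along the row. Shoulder 40 mm wide, 6 thick; housing 34 mm wide from 6 to 55 mm up (grip here); cap to 60. Nose 22 mm wide, 43.5 mm down.
- filter_yellow: The same cartridge with a yellow band and cap, in another place of the rack; same origin and axes. Leave it alone.
There are look-alikes about, which are no part of the job. What is shaped like the filter_green but orange or red is not meant.

How it is judged:
By the outcome, as a careful person would: the job done as asked, in the order asked, and still so for the second after the job is handed in, with the robot touching nothing.
It also fails if it takes over 48 s, if anything falls off the work surface, if the arm or the gripper's body presses on something with over 40 N, if the wrist force passes 120 N, or if a joint passes its speed limit or range.

## Working session

There is one attempt and no reset: what is moved stays moved. The work goes in short steps, each a Python script; the robot and the scene stay as the last script left them, time stands still between calls to the robot, and variables do not carry over. Pictures are saved under pics/ and viewed, about 8 in all and at most 12, crops included, and the job is handed in when it is done.

```bash
ls; mkdir -p pics
python3 - <<'E'
from plant import *
import cv2,numpy as np
for n in("top","side"):
    p,d=get_image(n);c=get_calibration(n)
    np.savez(f"pics/{n}0.npz",p=p,d=d,**{k:np.array(v) for k,v in c.items() if k in("intrinsics","world_from_camera")})
    cv2.imwrite(f"pics/{n}0.png",p[...,::-1]);print(n,np.round(c["intrinsics"],1).tolist(),np.round(c["world_from_camera"],3).tolist())
o=observe();print(o["time_s"],o["tcp_rot"],o["eef_pos"],o["opening"])
E
```

```text
pics
top [[404.5, 0.0, 251.1], [0.0, 404.5, 185.1], [0.0, 0.0, 1.0]] [[0.024, -0.997, 0.078, 0.48], [-1.0, -0.024, 0.006, 0.026], [-0.005, -0.078, -0.997, 1.045], [0.0, 0.0, 0.0, 1.0]]
side [[352.1, 0.0, 253.4], [0.0, 352.1, 195.9], [0.0, 0.0, 1.0]] [[-0.891, -0.299, 0.341, 0.281], [-0.453, 0.605, -0.655, 0.582], [-0.011, -0.738, -0.674, 0.627], [0.0, 0.0, 0.0, 1.0]]
0.1 [-1.68931845  1.56898598 -2.024123  ] [0.20510288 0.58975325 0.20429006] 0.08538629433623209
```

View pics/top0.png

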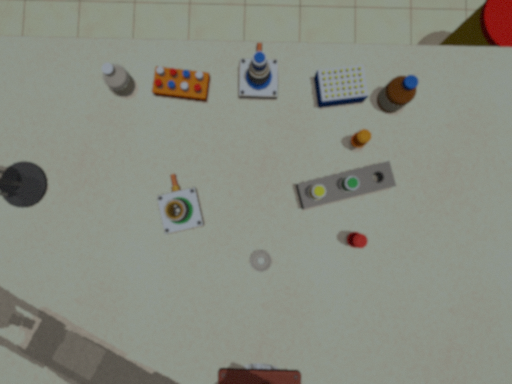

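View pics/side0.png

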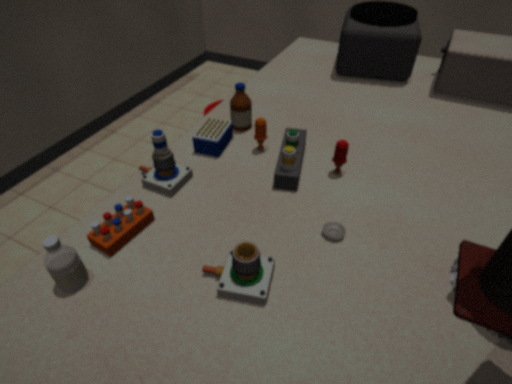

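Top view. Candidates: green cartridge (351,184), yellow (319,191), loose orange (362,137), loose red (357,240); couplers: green collar and empty (179,210), blue and occupied (258,70). I choose (351,184) and (179,210). Next I'll measure them and check both in one close crop.

```bash
cat > h.py <<'E'
import numpy as np,cv2
def ray(K,T,uv,z):
    d=T[:3,:3]@np.linalg.solve(K,[uv[0],uv[1],1.]);o=T[:3,3];return o+d*(z-o[2])/d[2]
def cloud(K,T,d):
    v,u=np.indices(d.shape);P=np.stack([(u-K[0,2])*d/K[0,0],(v-K[1,2])*d/K[1,1],d],-1)
    W=P@T[:3,:3].T+T[:3,3];W[d<=0]=np.nan;return W
def blob(mask,near,r):
    m=np.zeros(mask.shape,np.uint8);cv2.circle(m,tuple(map(int,near)),r,1,-1);m&=mask.astype(np.uint8)
    v,u=np.nonzero(m);return np.array([u.mean(),v.mean()]),len(u)
E
python3 - <<'E'
from h import *
z=np.load("pics/top0.npz");p,d,K,T=z["p"],z["d"],z["intrinsics"],z["world_from_camera"]
W=cloud(K,T,d);hsv=cv2.cvtColor(p,cv2.COLOR_RGB2HSV)
# cap: green; by depth z>0.1
for n,(u,v),lo,hi in(("green",(351,184),.095,.125),("yellow",(319,191),.095,.125),("rim",(179,210),.088,.115)):
    c,k=blob((W[...,2]>lo)&(W[...,2]<hi),(u,v),16);print(n,"depthmask",c.round(1),k)
    m=(W[...,2]>lo)&(W[...,2]<hi);m[:v-16]=0;m[v+16:]=0;m[:,:u-16]=0;m[:,u+16:]=0
    q=W[m];print(q.mean(0).round(4),np.nanmin(q,0).round(3),np.nanmax(q,0).round(3))
c,k=blob((hsv[...,0]>40)&(hsv[...,0]<90)&(hsv[...,1]>90),(351,184),12);print("greencap colour",c,k,ray(K,T,c,.11).round(4))
c,k=blob((hsv[...,0]>20)&(hsv[...,0]<38)&(hsv[...,1]>70),(319,191),12);print("yellow colour",c,k,ray(K,T,c,.11).round(4))
def rect(zlo,zhi,near,r):
    m=((W[...,2]>zlo)&(W[...,2]<zhi)).astype(np.uint8);k=np.zeros_like(m);cv2.circle(k,near,r,1,-1);m&=k
    pts=W[m>0][:,:2].astype(np.float32);R=cv2.minAreaRect(pts*1000);print("rect",R)
rect(.04,.058,(345,185),62);rect(.02,.038,(180,210),38)
a=cv2.resize(p[165:255,130:230],None,fx=6,fy=6,interpolation=2)
b=cv2.resize(p[130:220,285:385],None,fx=6,fy=6,interpolation=2)
cv2.imwrite("pics/crop0.png",cv2.resize(np.hstack([a,b])[...,::-1],(800,360)))
E
```

```text
green depthmask [352.  183.1] 175
[ 0.564  -0.2022  0.1072] [ 0.548 -0.22   0.096] [ 0.581 -0.186  0.113]
yellow depthmask [318.8 191.4] 167
[ 0.5428 -0.1255  0.1073] [ 0.528 -0.143  0.096] [ 0.558 -0.11   0.114]
rim depthmask [174.6 210.1] 307
[0.4916 0.2096 0.0966] [0.466 0.184 0.088] [0.518 0.235 0.104]
greencap colour [352.23529412 182.23529412] 68 [ 0.5658 -0.2022  0.11  ]
yellow colour [318.6741573  190.69662921] 89 [ 0.5443 -0.1247  0.11  ]
rect ((564.4850463867188, -206.7891845703125), (198.12539672851562, 229.44845581054688), 52.419921875)
rect ((513.3062133789062, 215.54095458984375), (144.72195434570312, 100.12104034423828), 14.67043399810791)
```

View pics/crop0.png

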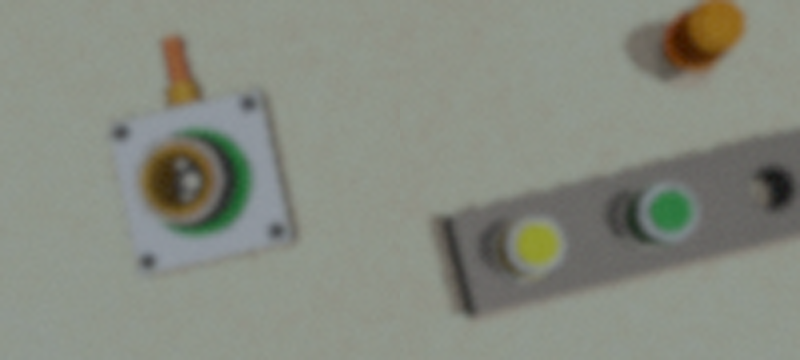

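The crop confirms it: the green coupler is empty (dark bore at crop 183,180), and the green cap (670,212) sits in the middle place with yellow beside it. Now I'll hover over the coupler and refine with the wrist camera.

```bash
cat >> h.py <<'E'
def down(psi): return [0,np.pi/2,psi-np.pi/2]   # tool down, jaws opening along psi
def st(o): return "t %.2f pos %s F %s open %.4f"%(o["time_s"],np.round(o["eef_pos"],4),np.round(o["ft_force"],1),o["opening"])
def snap(name,tag):
    from plant import get_image,get_calibration
    c=get_calibration(name);p,d=get_image(name)
    cv2.imwrite(f"pics/{tag}.png",p[...,::-1]);K,T=np.array(c["intrinsics"]),np.array(c["world_from_camera"])
    np.savez(f"pics/{tag}.npz",p=p,d=d,K=K,T=T);return p,d,K,T
E
python3 - <<'E'
from plant import *;from h import *
movep([.492,.21,.25],down(.27));print(st(observe()))
p,d,K,T=snap("wrist","w1");W=cloud(K,T,d);print(T.round(3).tolist())
m=(W[...,2]>.09)&(W[...,2]<.107)&(np.hypot(W[...,0]-.492,W[...,1]-.21)<.045)
q=W[m];print(m.sum(),q.mean(0),np.nanmin(q,0),np.nanmax(q,0))
c,r=cv2.minEnclosingCircle((q[:,:2]*1000).astype(np.float32));print(c,r)
E
```

```text
t 1.84 pos [0.4917 0.2108 0.2499] F [-0.8 -0.1  0.1] open 0.0856
[[0.963, 0.26, 0.069, 0.476], [0.269, -0.931, -0.248, 0.272], [-0.0, 0.257, -0.966, 0.419], [0.0, 0.0, 0.0, 1.0]]
1703 [0.49371727 0.20995831 0.09740902] [0.46747547 0.18373939 0.09001707] [0.52074927 0.23629257 0.10252293]
(494.138671875, 209.52413940429688) 26.817304611206055
```

View pics/w1.png

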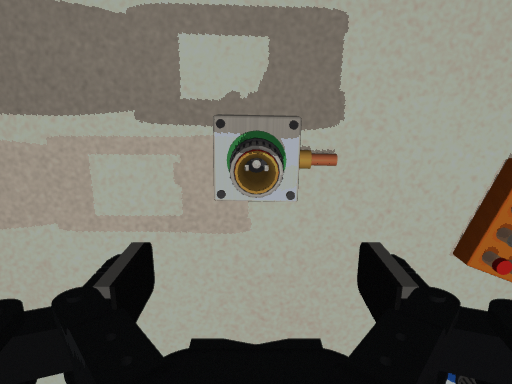

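The wrist view shows the coupler centred between the jaws (256,170), with an empty bore. It measures (0.494, 0.210). Next: grip the sleeve and push it down.

Run:
```python
from plant import *;from h import *
x,y=.494,.2098
move_l([x,y,.15],feed=.2)
print(move_l([x,y,.064],feed=.1,max_force=15),st(observe()))
gripper_to(.045,f_grip=60);print(st(observe()))
for z in(.058,.052,.049):
    print(move_l([x,y,z],feed=.04,max_force=40),st(observe()))
```

```text
False t 3.55 pos [0.4947 0.21   0.0648] F [ 0.5 -0.4 -0.6] open 0.0856
t 3.99 pos [0.4929 0.2095 0.0648] F [-8.5 -1.7 10. ] open 0.0479
False t 4.29 pos [0.4927 0.2095 0.0569] F [-1.3 -0.6 -6.8] open 0.0478
True t 4.52 pos [0.4928 0.2095 0.0535] F [-2.5 -1.1  9.3] open 0.0476
False t 4.77 pos [0.4932 0.2096 0.0532] F [-22.7  -7.4  35.4] open 0.0474
```

Run:
```python
from plant import *;from h import *
gripper_to(.085);print(st(observe()))
x,y,_=observe()["eef_pos"]
move_l([x,y,.15],feed=.2);move_l([.494,.2098,.25],feed=.25);print(st(observe()))
p,d,K,T=snap("wrist","w2");p2,_,_,_=snap("side","s2")
a=cv2.resize(p[100:220,190:350],(400,300));b=cv2.resize(p2[225:315,190:310],(400,300))
cv2.imwrite("pics/c2.png",np.hstack([a,b])[...,::-1])
```

```text
t 5.22 pos [0.4942 0.2098 0.0489] F [ 0.3 -0.5  0.6] open 0.0847
t 6.43 pos [0.4935 0.2097 0.2487] F [-0.6  0.4 -0.9] open 0.0853
```

View pics/c2.png

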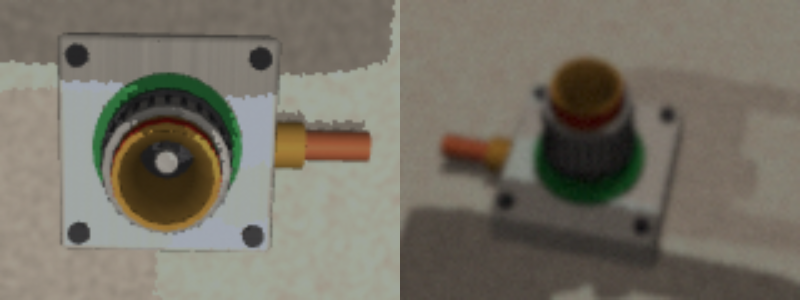

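The sleeve is back: the red band shows below the rim in both halves (165,125 and 585,105). Next I'll refine the rim centre and hover over the rack.

Run:
```python
from plant import *;from h import *
z=np.load("pics/w2.npz");W=cloud(z["K"],z["T"],z["d"])
m=(W[...,2]>.095)&(W[...,2]<.105)&(np.hypot(W[...,0]-.494,W[...,1]-.21)<.03);q=W[m]
c,r=cv2.minEnclosingCircle((q[:,:2]*1000).astype(np.float32));print("rim",m.sum(),q.mean(0),c,r)
movep([.564,-.202,.26],down(.27));print(st(observe()))
p,d,K,T=snap("wrist","w3");W=cloud(K,T,d)
for n,g in(("g",(.564,-.202)),("y",(.543,-.1255))):
  m=(W[...,2]>.103)&(W[...,2]<.117)&(np.hypot(W[...,0]-g[0],W[...,1]-g[1])<.03);q=W[m]
  c,r=cv2.minEnclosingCircle((q[:,:2]*1000).astype(np.float32));print(n,m.sum(),np.median(q,0),c,r)
```

```text
rim 708 [0.4937169  0.20957832 0.09902924] (493.9603576660156, 209.51271057128906) 21.19112777709961
t 8.07 pos [ 0.5642 -0.2008  0.2599] F [ 0.9  0.1 -0.3] open 0.0850
g 908 [ 0.56669885 -0.20314955  0.10961346] (567.1211547851562, -204.2850799560547) 16.805753707885742
y 1094 [ 0.54580522 -0.12742206  0.10970062] (545.7553100585938, -127.40586853027344) 16.843578338623047
```

View pics/w3.png

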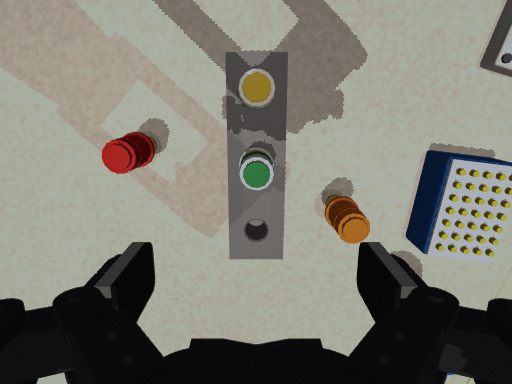

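The view shows the rack clear for jaws across the row: green at (257,172), yellow at (256,88), orange and red well outside. Next: grip and lift.

Run:
```python
from plant import *;from h import *
x,y=.567,-.2042
move_l([x,y,.16],feed=.2)
print(move_l([x,y,.063],feed=.1,max_force=12),st(observe()))
gripper_to(.028,f_grip=60);print(st(observe()))
move_l([x,y,.16],feed=.12);print(st(observe()))
move_l([x,y,.28],feed=.25);print(st(observe()))
movep([.494,.2096,.28],down(.27));hold(.2);print(st(observe()))
p,d,K,T=snap("wrist","w4");p2,_,_,_=snap("side","s4")
cv2.imwrite("pics/c4.png",np.hstack([cv2.resize(p,(400,300)),cv2.resize(p2[100:340,150:470],(400,300))])[...,::-1])
```

```text
False t 9.89 pos [ 0.5677 -0.2046  0.0639] F [-0.1  0.5 -0.3] open 0.0849
t 10.43 pos [ 0.5672 -0.2044  0.0636] F [-1.7  0.6  4.5] open 0.0320
t 11.39 pos [ 0.5663 -0.2038  0.1588] F [ 0.9 -0.5 -1.8] open 0.0316
t 12.03 pos [ 0.5663 -0.2038  0.278 ] F [-0.6 -0.5 -2.4] open 0.0318
t 13.78 pos [0.4945 0.2087 0.2799] F [ 0.1  1.  -2. ] open 0.0317
```

View pics/c4.png

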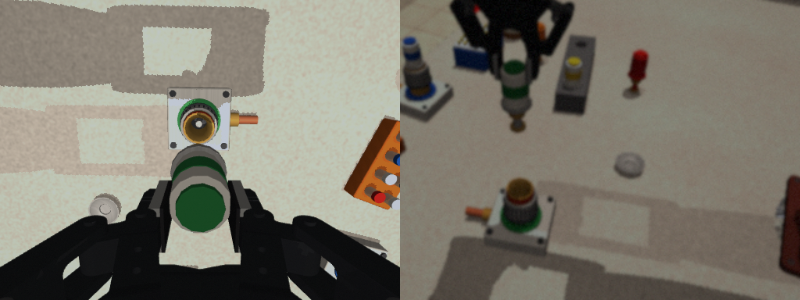

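The cartridge is held upright, the sleeve is still back and yellow is still in the rack. Now the insertion.

Run:
```python
from plant import *;from h import *
x,y=.494,.2096
move_l([x,y,.165],feed=.2);print(st(observe()))
for z in(.145,.130,.125,.120,.116,.1135,.112):
    s=move_l([x,y,z],feed=.04,max_force=30);print(z,s,st(observe()))
    if s and z>.115: break
```

```text
t 14.60 pos [0.4948 0.2098 0.1661] F [-0.7 -0.5 -1. ] open 0.0315
0.145 False t 15.25 pos [0.4939 0.2096 0.1448] F [ 0.4  0.9 -1.7] open 0.0318
0.13 False t 15.78 pos [0.4938 0.2095 0.1296] F [-0.3 -0.4 -1.1] open 0.0316
0.125 False t 16.05 pos [0.4938 0.2095 0.1247] F [-0.5  0.  -2.2] open 0.0317
0.12 False t 16.32 pos [0.4947 0.2098 0.1211] F [-2.6 -0.1  7.1] open 0.0320
0.116 False t 16.57 pos [0.4938 0.2095 0.1157] F [-0.1 -0.  -0.9] open 0.0315
0.1135 False t 16.82 pos [0.4943 0.2097 0.1136] F [0.2 0.1 0.9] open 0.0318
0.112 False t 17.07 pos [0.4944 0.2097 0.1135] F [-4.3 -0.6  9.8] open 0.0318
```

Trip and home contact both felt (hard stop at TCP z 0.1135, as predicted). Next: release, back off and check.

Run:
```python
from plant import *;from h import *
gripper_to(.085);x,y,_=observe()["eef_pos"];print(st(observe()))
move_l([.494,.2096,.24],feed=.15);move_l([.494,.2096,.33],feed=.25);hold(.2);print(st(observe()))
p,d,K,T=snap("wrist","w5");p2,_,_,_=snap("side","s5");W=cloud(K,T,d)
m=(W[...,2]>.153)&(W[...,2]<.175)&(np.hypot(W[...,0]-.494,W[...,1]-.21)<.03);q=W[m];print("cap",m.sum(),np.median(q,0),np.percentile(q[:,2],[5,95]))
m=np.hypot(W[...,0]-.494,W[...,1]-.2096);s=W[(m>.0225)&(m<.0262)&(W[...,2]>.07)&(W[...,2]<.105)]
print("sleeve top z p90",len(s),np.percentile(s[:,2],[50,80,90,98]))
cv2.imwrite("pics/c5.png",np.hstack([cv2.resize(p[100:250,156:356],(400,300),interpolation=2),cv2.resize(p2[210:315,180:320],(400,300),interpolation=2)])[...,::-1])
```

```text
t 17.64 pos [0.4939 0.2096 0.1118] F [-0.1  0.4  0.5] open 0.0851
t 19.35 pos [0.4931 0.2094 0.3279] F [ 1.   0.  -1.1] open 0.0848
cap 831 [0.4942689  0.21068788 0.15961902] [0.15445027 0.16128935]
sleeve top z p90 317 [0.09790915 0.09886337 0.09923841 0.09994033]
```

View pics/c5.png

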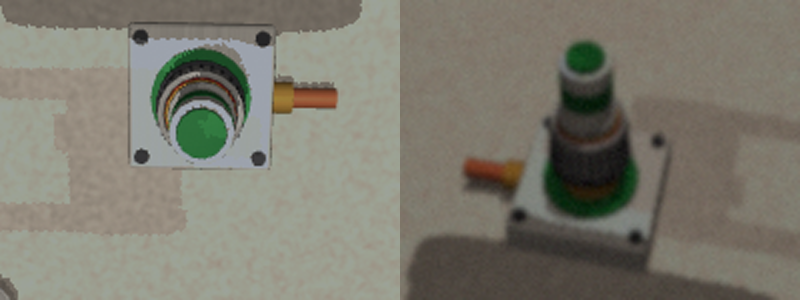

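View pics/s5.png

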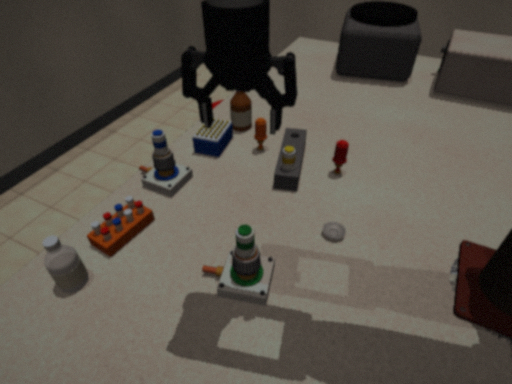

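The cap top is at z = 0.160 (home), the sleeve top at 0.098 (forward), no red band shows, and yellow is still in the rack at (289,155). Handing in.

```bash
python3 -c "
from plant import *
job_done()"
```

```text
the job is handed in; nothing more can be done
```

The job is done and handed in at about 19.5 s of the 48 s allowed. I pulled the green-collared coupler's sleeve down about 12 mm until it stayed back. Then I took the green-banded cartridge from the rack, pushed it nose first into the coupler until it stopped, let go and backed off.

**Last checks:**
- **Cartridge:** the cap top is at z = 0.160 m, where it should be when fully home. It sits within about 1 mm of the coupler axis.
- **Sleeve:** its top is at z = 0.098 m, which is fully forward, and the red band no longer shows. I felt the trip at about 7 N in the readings between steps.
- **Rest of the scene:** the yellow cartridge still stands in its place in the rack, and the orange and red look-alikes were not touched. The gripper is open and touching nothing.

No check failed. The one mismatch was the gripper, which read 48 mm on the 52 mm sleeve and 32 mm on the 34 mm cartridge housing. It probably reads low under grip force, and the result wasn't affected.

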